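# Spin home the wing nut on an air cleaner

### The job

Screw the loose wing nut on top of the air cleaner clockwise (seen from above) until it is fully home against its stop, with the red wing pointing along the red stripe on the lid. Turn it by pushing on the side of one wing at a time with a fingertip, in separate strokes of about a quarter turn, taking the finger off the nut between strokes; never pinch the nut or push both wings at once. Leave the spark plug, fuel cap, pulley wheel and bulb where they are, and finish with the hand clear.

Things in the scene. Friction and masses are not known exactly. Their poses are not given: they have to be found in the camera images.
- air_cleaner: Round air cleaner on a carburettor, fixed to a plywood board 170 x 130 mm. Does not move. Origin: on the bench, straight below the nut's axis; z up. White round lid 142 mm across, its top 95 mm above the bench. A red stripe 24 x 6 mm on the lid lies along this body's +x, 38 to 62 mm from the axis: it marks where the red wing points when home.
- nut_center (a point): Point on the wing nut's upright axis at mid-height of its wings, 117 mm above the bench, 22 mm above the lid. Turns with the nut: +x along the red wing, -x along the brass wing, z up. Each wing is an upright disc 24 mm in diameter, 5 mm thick, flat sides facing +-y, centred 20 mm from the axis (64 mm over both). Clockwise: push the red wing's +y side or the brass wing's -y side.
- nut_base (a point): Point on the nut's axis at its underside, 97 mm above the bench, 2 mm above the lid; axes as nut_center. The wings reach from 10 to 34 mm above the lid and 8 to 32 mm from the axis; a bar 5 mm thick joins them to the hub. The hub, 24 mm across, ends 14 mm above the lid; the fixed steel stud in its middle, 10 mm across, 23 mm above it.
- wing_nut (a joint): Angle of the wing nut in rad, growing clockwise seen from above: 0 backed off, 6.0 fully home at a hard stop. Starts between 0.5 and 1.6, so less than one turn remains. The red wing points 6.0 minus this value counter-clockwise of the red stripe. It turns easily (0.025 N m friction, about 1.3 N at mid-wing), stays where it is left and keeps its height.
- spark_plug: Loose chrome spark plug lying on the bench along its x, 66 mm long, 19 mm thick; origin under its middle. Bystander.
- fuel_cap: Loose red plastic fuel cap, 58 mm across, 30 mm high with its bar; origin under its centre. Bystander.
- pulley: Loose steel pulley wheel lying flat, 72 mm across, 26 mm high; origin under its centre. Bystander.
- bulb: Loose glass headlamp bulb standing on its base, 40 mm across its flange, 55 mm high; origin under its centre. Fragile bystander.

How it is judged:
By the outcome, as a careful person would: the job done as asked, in the order asked, and still so for the second after the job is handed in, with the robot touching nothing.
It also fails if it takes over 67 s, if anything falls off the work surface, if the arm or the gripper's body presses on something with over 40 N, if the wrist force passes 120 N, or if a joint passes its speed limit or range.

### The arm

A 6-joint arm with a two-finger parallel gripper is mounted at the origin on the work surface. World frame = base frame: x ahead of the robot, y to its left, z up, the work surface at z = 0. Lengths are in mm, angles in rad, forces in N, time in s.
With the tool pointing down it reaches from about 375 to 975 mm from the base axis. Payload 3.8 kg.
Tool frame: the origin (TCP) lies between the finger pads; the fingertips stand 8 mm ahead of it and the grasp point (between the pads) lies 11 mm behind it; z points along the fingers, y is the line along which they close (so a half turn about z gives the same grasp; the last joint's range is limited). The gripper opens to 85 mm and grips with 20 to 120 N. Pads are 22 mm wide; open, the fingers measure 114 mm over their backs; the gripper's body (76 mm by 85 mm) begins 54 mm behind the grasp point. The pads swing forward as they close: fully open they stand 13 mm farther back than shut.
Start: joints at [-1.171, 0.264, 1.604, -0, 1.274, -0.037], TCP at [285.547, -611.621, 239.28] pointing down, gripper open.
Joint ranges: [-2.63, 2.63], [-0.94, 2.18], [0.31, 2.57], [-1.31, 4.45], [0, 2.66], [-2.55, 2.55]. Speed limits (rad/s): [2.57, 2.57, 3.14, 3.14, 3.14, 3.14].

### API

Orientations are given as a rotation vector (axis times angle).
In Python, from station import ctrl gives the robot as it stands.
- The arm moves only by the shell command python3 -m jog 'ROWS' [FORCE]. ROWS is JSON, a list of rows, each a list of 5 numbers: the shift along the tool's x, y, z each as a share of 400 mm, from -1 to 1, then the turn about the tool's z as a share of 360 degrees, from -1 to 1, then the opening, from 0 (shut) to 1 (fully open). A call has 1 to 12 rows; each row is the pose to reach, as a shift and turn from the pose commanded when the call began, along the tool's axes at that moment, turning the shorter way round; what a row does not reach only later rows make up. A row lasts 1/10 s, in which the tool goes at most 50 mm and 8.59 degrees, less where a joint would pass 70% of its speed; a pose out of reach is approached as far as the arm can. A call with a number of a shift or a turn outside -1 to 1 is refused whole. A call with a gripper value outside its range is refused whole. The fingers move at their own pace and stop on an object; FORCE is the grip in N (left out, the last holds). Time passes only in rows, so rows that repeat a pose let the fingers close. It gives the time, the measured TCP pose, the force, the opening and the grip force at its end, in the units of the state.
- ctrl.state(): the state, without advancing time (a new reading comes with each control period).
- ctrl.snapshot(name): name is "scene" or "top" or "wrist"; returns a dict with "frame" (400x640x3 uint8, blue, green, red), "range_z" (400x640 float32, mm along the optical axis (not along the pixel's ray), 0 where there is no reading), "K" (3x3 intrinsics, pixels), "k1" (the pictures are not rectified: a ray, as slopes to the right and down, at radius r is drawn at 1 + k1 r^2 times it, then the intrinsics apply), "R" (3x3) and "t" (3): a world point X has camera coordinates R X + t; the wrist camera has in their place "mount" (4x4, takes a point from camera to tool coordinates, whose origin is the TCP and whose axes are the flange's). Camera axes: x right, y down, z forward; pixel columns grow to the right and rows downward; lengths in mm; the calibration is good to about 2 mm. A picture is of the moment at which its call begins: read the wrist's pose just before it.
- ctrl.close_job(): hands the job in; it is judged then, once.
The state is a dict: "time_s": time; "joint_pos": joint angles; "joint_vel": joint speeds; "effort": joint torques, N m; "eef_pos": TCP position; "tool_rot": TCP orientation; "wrist_force": force on the tool from outside, world axes, zero at the start; "moment": the same for the moment, N m; "gripper_width": finger opening in mm; "grip_force": force on a finger pad.
Only numpy, scipy, OpenCV 4.12 (cv2) and the standard library are available. Lean on these libraries where they do the work, as an engineer would, in place of code of your own. Each camera call takes 0.05 s, during which the arm holds its last target. There are 200 camera calls.

## Working session

There is one attempt and no reset: what is moved stays moved. The work goes in short steps, Python scripts to look and compute and a shell command to move; the robot and the scene stay as the last step left them, time stands still between calls to the robot, and variables do not carry over. Pictures are saved under pics/ and viewed, at most 10 in all, crops included, and the job is handed in when it is done.

```bash
ls; mkdir -p pics
python3 - <<'E'
from station import ctrl
import cv2,numpy as np
s=ctrl.state(); print({k:np.round(v,3).tolist() for k,v in s.items()})
a=[]
for n in("scene","top"):
    d=ctrl.snapshot(n); np.savez(f"pics/{n}0.npz",**d); a.append(d["frame"]); print(n,d["K"],d["k1"],d["R"],d["t"])
    cv2.imwrite(f"pics/{n}0.png",d["frame"])
E
```

```text
pics
{'time_s': 0.0, 'joint_pos': [-1.171, 0.265, 1.605, 0.0, 1.274, -0.037], 'joint_vel': [-0.001, -0.001, -0.001, 0.0, -0.0, -0.001], 'effort': [0.001, -51.511, -36.731, 0.0, 0.013, 0.0], 'eef_pos': [285.261, -610.961, 237.925], 'tool_rot': [-3.065, -0.68, 0.001], 'wrist_force': [-0.283, 0.136, -0.711], 'moment': [-0.008, 0.032, -0.03], 'grip_force': 0.0, 'gripper_width': 85.15}
scene [[399.53881614   0.         314.39416689]
 [  0.         399.53881614 198.04861231]
 [  0.           0.           1.        ]] -0.01703348920758757 [[ 0.16928549  0.98554912  0.00594667]
 [ 0.83218681 -0.13970498 -0.53660751]
 [-0.52802228  0.09578861 -0.84381101]] [-140.99917006 -431.93455231 1283.5737751 ]
top [[515.90695583   0.         318.78865068]
 [  0.         515.90695583 202.2049302 ]
 [  0.           0.           1.        ]] -0.1584169645298079 [[-0.01427217 -0.99973894 -0.01784261]
 [-0.98725747  0.01691794 -0.15822917]
 [ 0.15848973  0.01535698 -0.98724119]] [ 65.24981258 598.37023296 925.11055578]
```

View pics/top0.png

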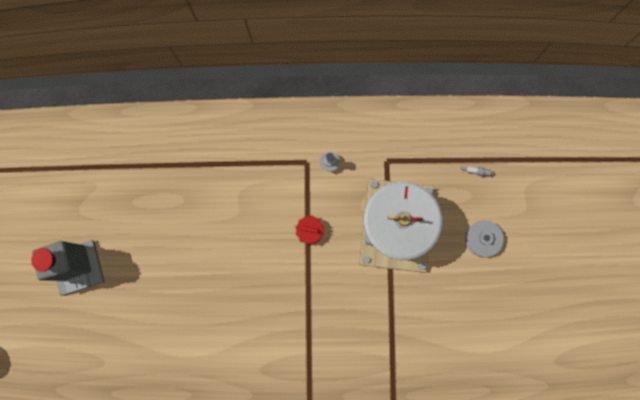

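View pics/scene0.png

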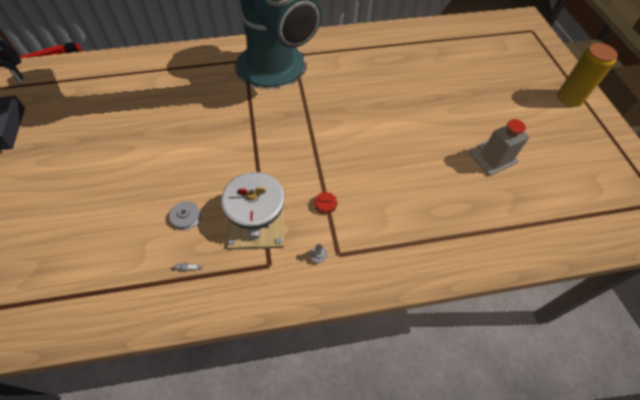

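The top view shows the lid centred at about (403,221). The red stripe is at (406,192), pointing away from the robot, the red wing points right at (421,220) and the brass wing points left at (394,218). The bulb is at (331,162), cap (310,230), pulley (486,239) and plug (478,171).

```bash
cat > h.py <<'E'
from station import ctrl
import cv2,numpy as np
def cast(d,uv,z):
    p=cv2.undistortPoints(np.array(uv,float).reshape(-1,1,2),d["K"],np.array([float(d["k1"]),0,0,0])).reshape(-1,2)
    r=np.c_[p,np.ones(len(p))]@d["R"]; c=-d["R"].T@d["t"]
    return c+r*((z-c[2])/r[:,2])[:,None]
def blobs(m,mina=8):
    n,l,s,c=cv2.connectedComponentsWithStats(m.astype(np.uint8))
    return [(c[i],s[i,4],l==i) for i in range(1,n) if s[i,4]>=mina]
def axis_ang(P):
    Q=P[:,:2]-P[:,:2].mean(0); return np.linalg.svd(Q,full_matrices=False)[2][0]
def red(d):
    f=d["frame"].astype(int); b,g,r=f[...,0],f[...,1],f[...,2]
    return (r>90)&(r-g>60)&(r-b>60)
def brass(d):
    f=d["frame"].astype(int); b,g,r=f[...,0],f[...,1],f[...,2]
    return (r-b>50)&(g-b>20)
E
python3 - <<'E'
from h import *
for n in("top","scene"):
    d=dict(np.load(f"pics/{n}0.npz")); f=d["frame"].astype(int)
    roi=(slice(170,270),slice(360,450)) if n=="top" else (slice(165,235),slice(215,292))
    M=np.zeros(f.shape[:2],bool); M[roi]=1
    w=(f.min(2)>120)&(f.max(2)-f.min(2)<35)&M
    bl=max(blobs(w),key=lambda b:b[1]); 
    cn=max(cv2.findContours(bl[2].astype(np.uint8),0,1)[0],key=len)
    h=cv2.convexHull(cn).reshape(-1,2)+0.0
    P=cast(d,h,95); e=cv2.minEnclosingCircle(P[:,:2].astype(np.float32)); print(n,"lid circ",e, "bbox",P.min(0),P.max(0))
    lidc=np.array(e[0])
    lid=np.zeros(f.shape[:2],np.uint8); cv2.fillPoly(lid,[h.astype(int)],1)
    for nm,m in(("red",red(d)),("brass",brass(d))):
        for c,a,k in blobs(m&(lid>0)):
            ys,xs=np.nonzero(k)
            for z in(95,117):
                P=cast(d,np.c_[xs,ys],z); mu=P.mean(0)
                print(nm,c.round(1),a,"z",z,mu[:2].round(1),"rel",(mu[:2]-lidc).round(1),"axis",np.degrees(np.arctan2(*axis_ang(P)[::-1])).round(1))
    # range check
    u,v=bl[0].astype(int); print("range", d["range_z"][v,u])
    if n=="top":
        for nm,uv,z in(("bulb",(331,162),30),("cap",(310,230),20),("pulley",(486,239),20),("plug",(478,171),10)): print(nm,cast(d,[uv],z).round(0))
    c=d["frame"][roi]; cv2.imwrite(f"pics/c_{n}0.png",cv2.resize(c,None,fx=5,fy=5,interpolation=2))
E
```

```text
top lid circ ((564.0476684570312, -89.09941864013672), 77.71080017089844) bbox [ 487.30573432 -164.0037754    95.        ] [626.50375284 -24.67106435  95.        ]
red [405.8 192. ] 22 z 95 [ 607.8 -102. ] rel [ 43.7 -12.9] axis 171.2
red [405.8 192. ] 22 z 117 [603.9 -98.6] rel [39.8 -9.5] axis 171.2
red [415.1 218.1] 27 z 95 [ 560.  -116.9] rel [ -4.  -27.8] axis -94.5
red [415.1 218.1] 27 z 117 [ 557.3 -113.1] rel [ -6.8 -24. ] axis -94.5
brass [400.9 218.7] 118 z 95 [559.5 -91.4] rel [-4.6 -2.3] axis 78.4
brass [400.9 218.7] 118 z 117 [556.7 -88.2] rel [-7.3  0.9] axis 78.4
range 899.4375
bulb [[681.  31.  30.]]
cap [[550.  74.  20.]]
pulley [[ 526. -268.   20.]]
plug [[ 663. -263.   10.]]
scene lid circ ((561.95068359375, -94.07112121582031), 71.29010772705078) bbox [ 492.24113032 -163.49442218   95.        ] [632.48954249 -25.81128733  95.        ]
red [242.7 189.8] 14 z 95 [ 538.3 -115.4] rel [-23.6 -21.3] axis -104.3
red [242.7 189.8] 14 z 117 [ 553.5 -113.3] rel [ -8.4 -19.2] axis -104.3
red [251.  215.5] 8 z 95 [ 608.9 -102.6] rel [46.9 -8.5] axis -4.9
red [251.  215.5] 8 z 117 [ 622.  -100.9] rel [60.  -6.8] axis -4.9
brass [255.5 192.8] 93 z 95 [551.3 -87.5] rel [-10.7   6.6] axis -56.3
brass [255.5 192.8] 93 z 117 [566.1 -86.3] rel [4.1 7.8] axis -56.3
range 883.99603
```

View pics/c_top0.png

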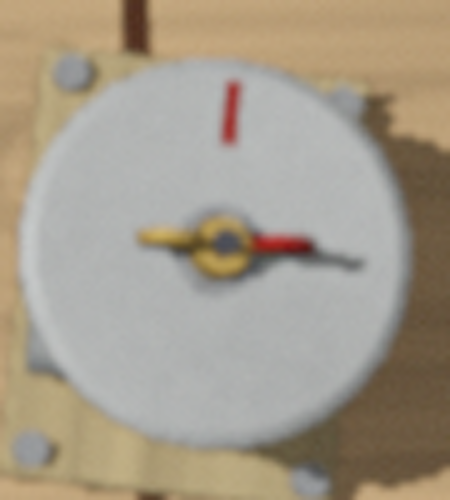

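The close-up shows the stripe at image top, leaning slightly right, the red wing pointing almost exactly right and the brass wing left. The nut centre is at crop (224,242), full-image (404.8,218.4).

```bash
cat >> h.py <<'E'
from scipy.spatial.transform import Rotation as Ro
def pose():
    s=ctrl.state(); return np.array(s["eef_pos"]),Ro.from_rotvec(s["tool_rot"]).as_matrix(),s
def yaw(R): return np.degrees(np.arctan2(R[1,0],R[0,0]))
def plan(xyz,ang):
    "shares for reaching world TCP xyz with tool x heading ang (deg)"
    p,R,s=pose(); d=R.T@(np.array(xyz)-p)/400; dy=(yaw(R)-ang+180)%360-180
    print("tcp",p.round(1),"yaw",yaw(R).round(1),"z",R[:,2].round(3),"-> rows",d.round(4),(dy/360).round(4))
E
python3 - <<'E'
from h import *
d=dict(np.load("pics/top0.npz"))
print("stud top",cast(d,[(404.8,218.4)],118).round(1))
a,b=cast(d,[(387.6,217.4),(422.4,218.8)],117); print("ends",a,b,(a+b)/2,np.linalg.norm(a-b), np.degrees(np.arctan2(*(b-a)[1::-1])))
p,R,s=pose(); w=ctrl.snapshot("wrist"); print(w["mount"],w["K"],w["k1"])
plan((555,-95,260),89)
E
```

```text
stud top [[557.  -94.8 118. ]]
ends [559.38184749 -64.87163132 117.        ] [ 555.80338768 -125.90425176  117.        ] [557.59261758 -95.38794154 117.        ] 61.13743642381742 -93.35552007006169
[[-8.25579446e-04 -9.51367409e-01 -3.08057415e-01  7.85264297e+01]
 [ 9.99999466e-01 -9.76770468e-04  3.36588504e-04 -3.10976995e-01]
 [-6.21120718e-04 -3.08056973e-01  9.51367708e-01 -1.35533114e+02]
 [ 0.00000000e+00  0.00000000e+00  0.00000000e+00  1.00000000e+00]] [[338.62594688   0.         321.1045013 ]
 [  0.         338.62594688 197.63403195]
 [  0.           0.           1.        ]] -0.01151894090808848
tcp [ 285.3 -611.1  238.2] yaw 25.0 z [-0.001  0.002 -1.   ] -> rows [ 1.1567 -0.884  -0.0528] -0.1777
```

```bash
R='[0.58,-0.44,-0.05,-0.09,0]'; python3 -m jog '[[0.58,-0.44,-0.05,-0.09,0],[0.58,-0.44,-0.05,-0.09,0],[0.58,-0.44,-0.05,-0.09,0],[0.58,-0.44,-0.05,-0.09,0],[0.58,-0.44,-0.05,-0.09,0],[0.58,-0.44,-0.05,-0.09,0],[0.58,-0.44,-0.05,-0.09,0],[0.58,-0.44,-0.05,-0.09,0],[0.58,-0.44,-0.05,-0.09,0]]' 30; python3 -c "
from h import *
plan((555,-95,260),89)"
```

```text
time_s: 1.05
eef_pos: [420.8, -354.7, 259.0]
tool_rot: [-2.756, -1.509, 0.001]
wrist_force: [0.5, -0.1, -0.9]
gripper_width: 0.1
grip_force: 0.0
tcp [ 420.8 -354.7  259. ] yaw 57.4 z [-0.001 -0.    -1.   ] -> rows [ 0.7277 -0.0673 -0.0028] -0.0878
```

```bash
python3 -m jog '[[0.73,-0.067,0,-0.088,0],[0.73,-0.067,0,-0.088,0],[0.73,-0.067,0,-0.088,0],[0.73,-0.067,0,-0.088,0],[0.73,-0.067,0,-0.088,0],[0.73,-0.067,0,-0.088,0],[0.73,-0.067,0,-0.088,0],[0.73,-0.067,0,-0.088,0]]'
cat >> h.py <<'E'
def wristshot(name):
    p,R,s=pose(); w=ctrl.snapshot("wrist"); m=w["mount"]; Rc=R@m[:3,:3]; c=p+R@m[:3,3]
    w["R"]=Rc.T; w["t"]=-Rc.T@c; np.savez(f"pics/{name}.npz",**w); cv2.imwrite(f"pics/{name}.png",w["frame"]); return w
E
python3 - <<'E'
from h import *
p,R,s=pose(); print(p,yaw(R),s["joint_pos"])
d=wristshot("w1")
for nm,m in(("red",red(d)),("brass",brass(d))):
    for c,a,k in blobs(m,60):
        ys,xs=np.nonzero(k)
        for z in(95,117):
            P=cast(d,np.c_[xs,ys],z); mu=P.mean(0); print(nm,c.round(1),a,"z",z,mu[:2].round(1),"axis",np.degrees(np.arctan2(*axis_ang(P)[::-1])).round(1))
E
```

```text
time_s: 1.85
eef_pos: [556.1, -94.2, 258.7]
tool_rot: [-2.238, -2.204, 0.002]
wrist_force: [-0.2, -0.1, 0.2]
gripper_width: -0.3
grip_force: 0.0
[556.06954505 -94.18625797 258.70591128] 89.13281212062951 [-2.11464023e-01  4.33056234e-02  1.82056630e+00 -8.42055295e-04
  1.27879953e+00 -1.96085553e-01]
red [314.7   8.3] 763 z 95 [552.5  44.7] axis -1.6
red [314.7   8.3] 763 z 117 [552.8  40.3] axis -1.6
red [378.1 186.8] 154 z 95 [ 607.6 -102.6] axis -8.0
red [378.1 186.8] 154 z 117 [603.9 -96.1] axis -8.0
red [322.9 208. ] 131 z 95 [ 556.6 -122.6] axis -93.5
red [322.9 208. ] 131 z 117 [ 556.6 -114.7] axis -93.5
brass [253.4 164.3] 151871 z 95 [489.9 -89.3] axis 12.7
brass [253.4 164.3] 151871 z 117 [494.8 -83.9] axis 12.7
brass [324.6 175.8] 521 z 95 [558.5 -91.6] axis -95.9
brass [324.6 175.8] 521 z 117 [558.4 -85.9] axis -95.9
brass [213.9 358.6] 188 z 95 [ 433.6 -297.4] axis -138.0
brass [213.9 358.6] 188 z 117 [ 442.7 -276.6] axis -138.0
brass [430.4 360.2] 154 z 95 [ 672.7 -303. ] axis -45.4
brass [430.4 360.2] 154 z 117 [ 664.2 -281.8] axis -45.4
brass [323.6 367.3] 104 z 95 [ 554.7 -310.9] axis -108.6
brass [323.6 367.3] 104 z 117 [ 554.8 -289.1] axis -108.6
```

View pics/w1.png

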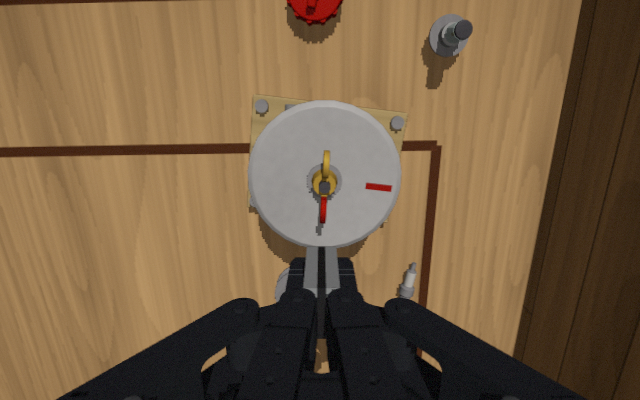

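The wrist view shows the stripe at (378,187), the red wing at (323,208), the brass wing at (326,165) and the stud at (324,187); the shut fingertips are at about (322,250). Both views agree: axis ≈ (558,-95.5), stripe at -8°, red wing at -93.5°. That leaves about 274° to go, which I'll do in four strokes of about 69°.

```bash
cat >> h.py <<'E'
AX=np.array([558,-95.5])
def wps(L,flip):
    "L: list of (wing angle deg, r, d, z); prints shares from the present pose; d = finger centre off the wing plane, ccw side"
    p,R,s=pose(); y0=yaw(R); print("tcp",p.round(1),"yaw",y0.round(1),"j6",round(s["joint_pos"][5],2))
    for th,r,d,z in L:
        t=np.radians(th); u=np.array([np.cos(t),np.sin(t)]); n=np.array([-u[1],u[0]])
        q=np.r_[AX+r*u+d*n,z]; sh=R.T@(q-p)/400; dy=(y0-th-180*flip+180)%360-180
        print(sh.round(3).tolist(),round(dy/360,3))
E
python3 -c "
from h import *
wps([(-93.5,25,24,258),(-93.5,25,24,121)],1)"
```

```text
tcp [555.7 -94.9 258.8] yaw 89.1 j6 -0.2
[-0.066, 0.063, 0.002] 0.007
[-0.066, 0.063, 0.344] 0.007
```

```bash
python3 -m jog '[[-0.066,0.063,0,0.007,0],[-0.066,0.063,0,0.007,0],[-0.066,0.063,0.1,0.007,0],[-0.066,0.063,0.2,0.007,0],[-0.066,0.063,0.28,0.007,0],[-0.066,0.063,0.32,0.007,0],[-0.066,0.063,0.345,0.007,0],[-0.066,0.063,0.345,0.007,0]]'; python3 -c "
from h import *
L=[(-93.5,25,20,121),(-93.5,25,17,121)]+[(-93.5-7*i,25,17,121) for i in range(1,11)]
wps(L,1); d=wristshot('w2')"
```

```text
time_s: 2.7
eef_pos: [580.0, -121.0, 120.6]
tool_rot: [-2.287, -2.152, 0.001]
wrist_force: [0.2, -0.2, 0.1]
gripper_width: -0.3
grip_force: 0.0
tcp [ 580.  -121.   120.6] yaw 86.5 j6 -0.19
[-0.002, -0.009, -0.001] 0.0
[-0.002, -0.016, -0.001] 0.0
[-0.007, -0.024, -0.001] 0.02
[-0.011, -0.033, -0.001] 0.039
[-0.013, -0.041, -0.001] 0.058
[-0.015, -0.051, -0.001] 0.078
[-0.015, -0.06, -0.001] 0.097
[-0.015, -0.069, -0.001] 0.117
[-0.013, -0.078, -0.001] 0.136
[-0.01, -0.087, -0.001] 0.156
[-0.006, -0.095, -0.001] 0.175
[-0.001, -0.103, -0.001] 0.195
```

View pics/w2.png

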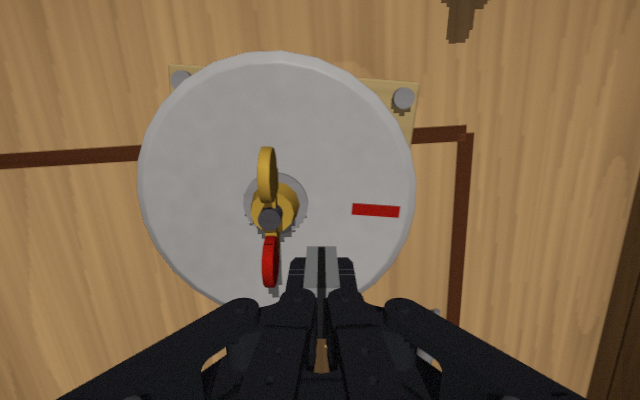

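The red wing is at (271,262), and the shut fingertip is to its right at about (322,255) with a gap of roughly 10 mm to the silver pads. The tip is slimmer than 29 mm, so I'll use a contact offset of 10 mm.

```bash
python3 -c "
from h import *
L=[(-93.5,25,17,121),(-93.5,25,10,121)]+[(-93.5-7*i,25,10,121) for i in range(1,11)]
wps(L,1)"
```

```text
tcp [ 581.1 -121.   122. ] yaw 86.5 j6 -0.19
[-0.002, -0.019, 0.002] 0.0
[-0.002, -0.036, 0.002] 0.0
[-0.005, -0.044, 0.002] 0.02
[-0.007, -0.052, 0.002] 0.039
[-0.007, -0.06, 0.002] 0.058
[-0.007, -0.069, 0.002] 0.078
[-0.005, -0.077, 0.002] 0.097
[-0.003, -0.085, 0.002] 0.117
[0.0, -0.092, 0.002] 0.136
[0.004, -0.099, 0.002] 0.156
[0.009, -0.106, 0.002] 0.175
[0.015, -0.112, 0.002] 0.195
```

```bash
python3 -m jog '[[-0.002,-0.019,0,0,0],[-0.002,-0.036,0,0,0],[-0.005,-0.044,0,0.02,0],[-0.007,-0.052,0,0.039,0],[-0.007,-0.06,0,0.058,0],[-0.007,-0.069,0,0.078,0],[-0.005,-0.077,0,0.097,0],[-0.003,-0.085,0,0.117,0],[0,-0.092,0,0.136,0],[0.004,-0.099,0,0.156,0],[0.009,-0.106,0,0.175,0],[0.015,-0.112,0,0.195,0]]'
cat >> h.py <<'E'
def wing(d):
    "wing angle from red and brass pixels near the axis (plane z 117)"
    out={}
    for nm,m in(("red",red(d)),("brass",brass(d))):
        ys,xs=np.nonzero(m); P=cast(d,np.c_[xs,ys],117)[:,:2]-AX; r=np.hypot(*P.T); k=(r<35)&(r>13)
        if k.sum()>5: out[nm]=(int(k.sum()),P[k].mean(0).round(1).tolist(),np.degrees(np.arctan2(*P[k].mean(0)[::-1])).round(1))
    return out
E
python3 -c "
from h import *
d=wristshot('w3'); print(wing(d)); plan((0,0,0),0)
t=ctrl.snapshot('top'); print(wing(t))"
```

```text
time_s: 3.95
eef_pos: [537.0, -112.0, 123.1]
tool_rot: [3.109, 0.44, 0.005]
wrist_force: [1.2, -1.4, -0.4]
gripper_width: -0.1
grip_force: 0.7
{'red': (469, [-23.4, 0.5], np.float64(178.8)), 'brass': (744, [19.5, 1.1], np.float64(3.3))}
tcp [ 536.6 -111.7  122.9] yaw 15.8 z [ 0.003 -0.001 -1.   ] -> rows [-1.2149 -0.6354  0.3034] 0.044
{'brass': (11, [5.5, 5.4], np.float64(44.3))}
```

View pics/w3.png

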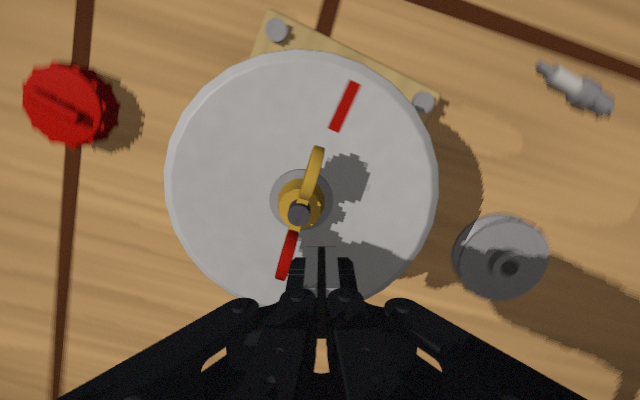

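The wing moved as intended: the red wing is at (287,255) and the brass at (314,170). The nut line is now near world ±x, so stroke 1 was about 87°, and the fingertip touches the red wing's side. I'll back off, lift and turn the hand.

```bash
python3 -m jog '[[0,0.02,0,0,0],[0,0.03,0,0,0],[0,0.03,-0.08,0,0],[0,0.03,-0.2,0,0],[0,0.03,-0.2,-0.4,0],[0,0.03,-0.2,-0.4,0],[0,0.03,-0.2,-0.4,0],[0,0.03,-0.2,-0.4,0],[0,0.03,-0.2,-0.4,0],[0,0.03,-0.2,-0.4,0],[0,0.03,-0.2,-0.4,0],[0,0.03,-0.2,-0.4,0]]'; python3 -c "
from h import *
d=wristshot('w4'); print(wing(d)); t=ctrl.snapshot('top'); np.savez('pics/t4.npz',**t); print(wing(t)); wps([(1,25,27,203),(1,25,27,121)],1)"
```

```text
time_s: 5.25
eef_pos: [539.7, -123.6, 201.1]
tool_rot: [-2.305, -2.133, 0.0]
wrist_force: [-0.5, 0.8, -0.8]
gripper_width: 0.3
grip_force: 0.0
{'red': (375, [-18.8, 0.4], np.float64(178.7)), 'brass': (498, [14.0, 2.1], np.float64(8.5))}
{'red': (31, [-20.3, 0.3], np.float64(179.3)), 'brass': (40, [15.6, 0.4], np.float64(1.3))}
tcp [ 539.7 -123.6  201.1] yaw 85.2 j6 -0.19
[0.147, 0.095, -0.005] -0.266
[0.147, 0.095, 0.2] -0.266
```

```bash
python3 -m jog '[[0.147,0.095,0,-0.267,0],[0.147,0.095,0,-0.267,0],[0.147,0.095,0,-0.267,0],[0.147,0.095,0,-0.267,0],[0.147,0.095,0,-0.267,0],[0.147,0.095,0,-0.267,0],[0.147,0.095,0,-0.267,0],[0.147,0.095,0,-0.267,0],[0.147,0.095,0,-0.267,0],[0.147,0.095,0,-0.267,0],[0.147,0.095,0,-0.267,0],[0.147,0.095,0,-0.267,0]]'; python3 -c "
from h import *
wps([(0,25,26,150),(0,25,26,121)],1)"
```

```text
time_s: 6.55
eef_pos: [582.6, -68.0, 201.1]
tool_rot: [0.033, -3.141, -0.0]
wrist_force: [0.1, 0.6, -0.4]
gripper_width: -0.2
grip_force: 0.0
tcp [582.6 -68.  201.1] yaw -178.8 j6 -1.75
[-0.001, -0.004, 0.128] 0.003
[-0.001, -0.004, 0.2] 0.003
```

```bash
python3 -m jog '[[0,-0.004,0.1,0.003,0],[0,-0.004,0.17,0.003,0],[0,-0.004,0.2,0.003,0],[0,-0.004,0.2,0.003,0]]'; python3 -c "
from h import *
d=wristshot('w5'); print(wing(d))
wps([(0,25,18,121)]+[(-8.5*i,25,17,121) for i in range(1,12)],1)"
```

```text
time_s: 6.95
eef_pos: [580.8, -69.2, 118.9]
tool_rot: [0.001, -3.137, -0.001]
wrist_force: [-0.0, 0.4, 0.8]
gripper_width: -0.0
grip_force: 0.0
{'red': (731, [-21.2, 0.5], np.float64(178.7)), 'brass': (797, [8.6, 1.9], np.float64(12.5))}
tcp [582.3 -69.4 120.8] yaw -179.9 j6 -1.73
[-0.002, -0.02, -0.0] 0.0
[-0.007, -0.033, -0.001] 0.024
[-0.011, -0.043, -0.001] 0.047
[-0.014, -0.054, -0.001] 0.071
[-0.015, -0.065, -0.001] 0.095
[-0.014, -0.076, -0.001] 0.118
[-0.012, -0.087, -0.001] 0.142
[-0.008, -0.098, -0.001] 0.165
[-0.002, -0.107, -0.001] 0.189
[0.005, -0.116, -0.001] 0.213
[0.013, -0.124, -0.001] 0.236
[0.022, -0.13, -0.0] 0.26
```

```bash
python3 -m jog '[[-0.002,-0.02,0,0,0],[-0.007,-0.033,0,0.023,0],[-0.011,-0.043,0,0.047,0],[-0.014,-0.054,0,0.071,0],[-0.015,-0.065,0,0.095,0],[-0.014,-0.076,0,0.118,0],[-0.012,-0.087,0,0.142,0],[-0.008,-0.098,0,0.165,0],[-0.002,-0.107,0,0.189,0],[0.005,-0.116,0,0.213,0],[0.013,-0.124,0,0.236,0],[0.022,-0.13,0,0.26,0]]'; python3 -c "
from h import *
plan((0,0,0),0)
d=wristshot('w6'); print(wing(d)); t=ctrl.snapshot('top'); print(wing(t))"
```

```text
time_s: 8.2
eef_pos: [576.2, -122.8, 124.0]
tool_rot: [2.29, 2.144, 0.004]
wrist_force: [1.4, -0.1, -0.4]
gripper_width: -0.0
grip_force: 0.6
tcp [ 576.2 -122.8  124. ] yaw 86.2 z [ 0.005 -0.002 -1.   ] -> rows [ 0.2119 -1.4594  0.3017] 0.2395
{'red': (514, [-3.3, 22.3], np.float64(98.5)), 'brass': (754, [2.9, -9.6], np.float64(-73.1))}
{'red': (20, [-0.6, 21.5], np.float64(91.7)), 'brass': (14, [-1.0, -10.0], np.float64(-95.9))}
```

```bash
python3 -m jog '[[0,0.02,0,0,0],[0,0.03,0,0,0],[0,0.03,-0.08,0,0],[0,0.03,-0.2,0,0],[0,0.03,-0.25,0,0],[0,0.03,-0.25,0,0]]'; python3 -c "
from h import *
d=wristshot('w7'); print(wing(d)); t=ctrl.snapshot('top'); print(wing(t)); np.savez('pics/t7.npz',**t)
th=91
wps([(th,25,27,220),(th,25,27,121)],0)"
```

```text
time_s: 8.9
eef_pos: [589.5, -122.7, 226.6]
tool_rot: [2.278, 2.152, 0.008]
wrist_force: [0.1, 0.0, 1.0]
gripper_width: -0.2
grip_force: 0.0
{'red': (183, [-2.7, 22.4], np.float64(96.9)), 'brass': (245, [1.7, -12.8], np.float64(-82.3))}
{'red': (21, [-0.5, 21.2], np.float64(91.4)), 'brass': (28, [0.3, -17.7], np.float64(-89.1))}
tcp [ 586.4 -122.   221.6] yaw 86.7 j6 -0.19
[0.119, -0.147, 0.004] -0.012
[0.119, -0.147, 0.251] -0.012
```

View pics/w7.png

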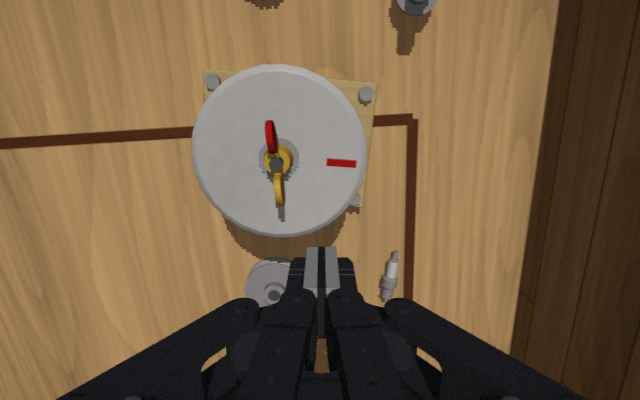

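Red wing at (271,137) and brass at (279,190), with the stripe at (341,163) and the finger clear. The red wing now points to about 94.5°, so about 102° remains. I'll split that into a stroke of about 75° and a short finishing stroke.

```bash
python3 -m jog '[[0.119,-0.14,0,-0.022,0],[0.119,-0.14,0,-0.022,0],[0.119,-0.14,0,-0.022,0],[0.119,-0.14,0.1,-0.022,0],[0.119,-0.14,0.18,-0.022,0],[0.119,-0.14,0.23,-0.022,0],[0.119,-0.14,0.248,-0.022,0],[0.119,-0.14,0.248,-0.022,0]]'; python3 -c "
from h import *
wps([(94.5,25,26,121),(94.5,25,17,121)]+[(94.5-7.5*i,25,16,121) for i in range(1,11)],0)"
```

```text
time_s: 9.8
eef_pos: [531.7, -71.4, 119.8]
tool_rot: [-2.129, -2.305, 0.004]
wrist_force: [0.0, 0.2, 0.4]
gripper_width: -0.2
grip_force: 0.0
tcp [531.7 -71.4 119.8] yaw 94.5 j6 -0.26
[-0.003, -0.004, -0.003] 0.0
[-0.003, 0.018, -0.003] 0.0
[0.002, 0.029, -0.003] 0.021
[0.005, 0.038, -0.003] 0.042
[0.008, 0.048, -0.003] 0.063
[0.009, 0.058, -0.003] 0.083
[0.009, 0.067, -0.003] 0.104
[0.007, 0.077, -0.003] 0.125
[0.004, 0.086, -0.003] 0.146
[0.0, 0.095, -0.003] 0.167
[-0.005, 0.103, -0.003] 0.188
[-0.011, 0.111, -0.003] 0.208
```

```bash
python3 -m jog '[[-0.003,0.008,0,0,0],[-0.003,0.018,0,0,0],[0.002,0.029,0,0.021,0],[0.005,0.038,0,0.042,0],[0.008,0.048,0,0.063,0],[0.009,0.058,0,0.083,0],[0.009,0.067,0,0.104,0],[0.007,0.077,0,0.125,0],[0.004,0.086,0,0.146,0],[0,0.095,0,0.167,0],[-0.005,0.103,0,0.188,0],[-0.011,0.111,0,0.208,0]]'; python3 -m jog '[[0,-0.02,0,0,0],[0,-0.03,0,0,0],[0,-0.03,-0.08,0,0],[0,-0.03,-0.2,0,0],[0,-0.03,-0.25,0,0],[0,-0.03,-0.25,0,0]]';  python3 -c "
from h import *
d=wristshot('w8'); print(wing(d)); t=ctrl.snapshot('top'); print(wing(t)); np.savez('pics/t8.npz',**t)
plan((0,0,0),0)"
```

```text
time_s: 11.0
eef_pos: [578.4, -72.1, 123.4]
tool_rot: [3.097, 0.528, 0.002]
wrist_force: [-1.3, 0.4, 0.4]
gripper_width: -0.1
grip_force: 0.6
time_s: 11.6
eef_pos: [576.5, -60.8, 227.9]
tool_rot: [3.092, 0.54, 0.015]
wrist_force: [0.6, -0.4, 0.0]
gripper_width: -0.3
grip_force: 0.0
{'red': (194, [20.6, 6.3], np.float64(16.9)), 'brass': (267, [-5.4, 1.7], np.float64(162.5))}
{'brass': (44, [-18.0, -4.3], np.float64(-166.6))}
tcp [573.6 -60.5 222.9] yaw 19.8 z [ 0.002 -0.    -1.   ] -> rows [-1.2992 -0.6281  0.5546] 0.0549
```

View pics/w8.png

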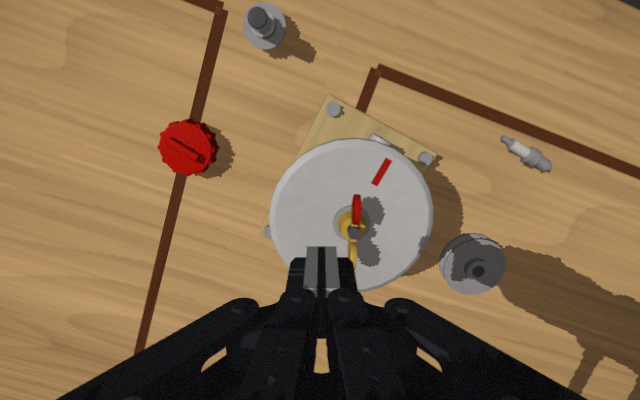

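Red wing at (357,197), stud (353,232), stripe (382,172), and the bystanders are undisturbed. The red wing is at about 15°, so about 23° remains for the last stroke.

```bash
python3 -c "
from h import *
wps([(15,25,27,222),(15,25,27,121)],0)"
```

```text
tcp [573.6 -60.5 222.9] yaw 19.8 j6 1.08
[0.001, 0.007, 0.002] 0.013
[0.001, 0.007, 0.255] 0.013
```

```bash
python3 -m jog '[[0,0.005,0,0.013,0],[0,0.005,0.1,0.013,0],[0,0.005,0.2,0.013,0],[0,0.005,0.255,0.013,0],[0,0.005,0.255,0.013,0]]'; python3 -c "
from h import *
wps([(15,25,27,121),(15,25,20,121),(15,25,16,121)]+[(15-5*i,25,15,121) for i in range(1,5)]+[(-8,25,d,121) for d in (15,14,13,12,11)],0)"
```

```text
time_s: 12.2
eef_pos: [568.7, -61.7, 113.5]
tool_rot: [-3.111, -0.411, 0.019]
wrist_force: [-0.3, 0.3, -0.7]
gripper_width: 0.1
grip_force: 0.0
tcp [568.7 -61.7 113.5] yaw 15.1 j6 1.16
[0.015, 0.007, -0.019] 0.0
[0.015, 0.025, -0.019] 0.0
[0.015, 0.035, -0.019] 0.0
[0.018, 0.043, -0.019] 0.014
[0.02, 0.048, -0.019] 0.028
[0.022, 0.055, -0.019] 0.042
[0.024, 0.061, -0.019] 0.056
[0.024, 0.064, -0.019] 0.064
[0.023, 0.067, -0.019] 0.064
[0.022, 0.069, -0.019] 0.064
[0.021, 0.071, -0.019] 0.064
[0.02, 0.074, -0.019] 0.064
```

```bash
python3 -m jog '[[0,0,0,0,0],[0,0,0,0,0]]'; python3 -c "
from h import *
wps([(15,25,27,121),(15,25,20,121),(15,25,16,121)]+[(15-5*i,25,15,121) for i in range(1,5)]+[(-8,25,d,121) for d in (15,14,13,12,11)],0)"
```

```text
time_s: 12.4
eef_pos: [575.1, -62.8, 121.3]
tool_rot: [3.114, 0.41, 0.003]
wrist_force: [-0.3, -0.9, 0.9]
gripper_width: 0.1
grip_force: 0.0
tcp [575.1 -62.8 121.3] yaw 15.0 j6 1.16
[0.0, 0.0, 0.001] 0.0
[0.0, 0.018, 0.001] 0.0
[0.0, 0.028, 0.001] 0.0
[0.003, 0.036, 0.001] 0.014
[0.006, 0.042, 0.001] 0.028
[0.008, 0.048, 0.001] 0.042
[0.009, 0.054, 0.001] 0.056
[0.01, 0.058, 0.001] 0.064
[0.009, 0.06, 0.001] 0.064
[0.008, 0.062, 0.001] 0.064
[0.007, 0.065, 0.001] 0.064
[0.006, 0.067, 0.001] 0.064
```

It has settled on target. Now the final stroke, ending just short of firm pressing so I can check the force.

```bash
python3 -m jog '[[0,0.01,0,0,0],[0,0.018,0,0,0],[0,0.028,0,0,0],[0.003,0.036,0,0.014,0],[0.006,0.042,0,0.028,0],[0.008,0.048,0,0.042,0],[0.009,0.054,0,0.056,0],[0.01,0.058,0,0.064,0],[0.009,0.06,0,0.064,0],[0.009,0.06,0,0.064,0]]';  python3 -c "
from h import *
d=wristshot('w9'); print(wing(d)); plan((0,0,0),0)"
```

```text
time_s: 13.4
eef_pos: [584.5, -83.0, 120.9]
tool_rot: [-3.13, 0.222, -0.002]
wrist_force: [1.2, 8.2, 1.2]
gripper_width: -0.1
grip_force: 4.1
{'red': (12, [17.8, -3.3], np.float64(-10.4)), 'brass': (108, [14.5, -7.3], np.float64(-26.8))}
tcp [584.5 -83.  120.9] yaw -8.1 z [ 0.001  0.004 -1.   ] -> rows [-1.4761  0.002   0.3009] -0.0225
```

```bash
python3 -m jog '[[0,0.003,0,0,0],[0,0.003,0,0,0]]'; python3 -m jog '[[0,-0.015,0,0,0],[0,-0.035,0,0,0],[0,-0.035,-0.08,0,0],[0,-0.035,-0.2,0,0],[-0.15,-0.15,-0.25,0,0],[-0.25,-0.25,-0.25,0,0],[-0.25,-0.25,-0.25,0,0],[-0.25,-0.25,-0.25,0,0],[-0.25,-0.25,-0.25,0,0]]';  python3 -c "
from h import *
t=ctrl.snapshot('top'); print(wing(t)); cv2.imwrite('pics/t9.png',cv2.resize(t['frame'][130:290,290:510],None,fx=3.5,fy=3.5,interpolation=2)); plan((0,0,0),0)
m=red(t); print([(c.round(1),a,cast(t,[c],117)[0].round(1)) for c,a,k in blobs(m,8)])"
```

```text
time_s: 13.65
eef_pos: [584.5, -83.2, 120.9]
tool_rot: [-3.128, 0.222, -0.002]
wrist_force: [1.6, 11.6, 1.8]
gripper_width: 0.2
grip_force: 5.7
time_s: 14.55
eef_pos: [498.7, 27.1, 220.6]
tool_rot: [3.133, -0.218, 0.003]
wrist_force: [0.1, -0.6, -0.3]
gripper_width: 0.0
grip_force: 0.0
{}
tcp [499.1  26.6 220.4] yaw -8.0 z [ 0.001 -0.001 -1.   ] -> rows [-1.2269  0.2397  0.5496] -0.0223
[(array([ 41.6, 259.3]), np.int32(417), array([490.9, 564.9, 117. ]))]
```

View pics/t9.png

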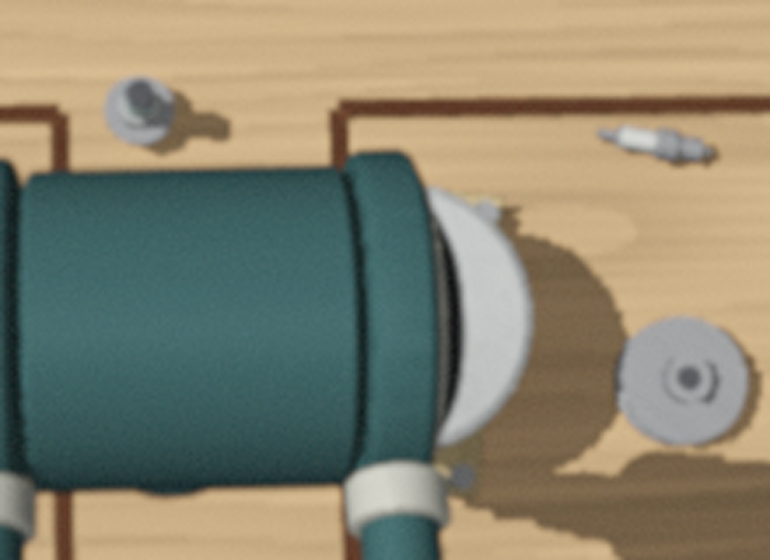

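The forearm hides the nut in this view, but the bulb, plug and pulley are in place. I'll move farther off and look again.

```bash
python3 -m jog '[[0,-0.1,-0.1,0,0],[0,-0.25,-0.15,0,0],[0,-0.4,-0.15,0,0],[0,-0.5,-0.15,0,0],[0,-0.6,-0.15,0,0],[0,-0.6,-0.15,0,0],[0,-0.6,-0.15,0,0],[0,-0.6,-0.15,0,0]]';  python3 -c "
from h import *
t=ctrl.snapshot('top'); print(wing(t)); cv2.imwrite('pics/t10.png',cv2.resize(t['frame'][130:290,290:510],None,fx=3.5,fy=3.5,interpolation=2))
m=red(t); print([(c.round(1),a,cast(t,[c],95)[0].round(1)) for c,a,k in blobs(m,8)]); s=ctrl.snapshot('scene'); print(wing(s)); print([(c.round(1),a) for c,a,k in blobs(red(s),5)])"
```

```text
time_s: 15.4
eef_pos: [532.7, 263.1, 279.3]
tool_rot: [3.132, -0.222, -0.002]
wrist_force: [-0.3, 0.5, -0.2]
gripper_width: -0.1
grip_force: 0.0
{'red': (27, [20.1, -3.0], np.float64(-8.5)), 'brass': (40, [-18.3, 3.4], np.float64(169.3))}
[(array([405.8, 192. ]), np.int32(22), array([ 607.8, -102. ,   95. ])), (array([406.2, 207.2]), np.int32(32), array([ 580. , -101.7,   95. ])), (array([309.2, 229.5]), np.int32(644), array([542.9,  72.8,  95. ])), (array([ 41.6, 259.3]), np.int32(415), array([492.1, 577.8,  95. ]))]
{'red': (17, [20.6, -3.7], np.float64(-10.2)), 'brass': (54, [0.7, 2.8], np.float64(75.6))}
[(array([78.3, 47.2]), np.int32(32)), (array([42.2, 52.3]), np.int32(297)), (array([603.1,  51.5]), np.int32(248)), (array([516.5, 125.4]), np.int32(205)), (array([325.7, 201.2]), np.int32(386)), (array([250. , 197.3]), np.int32(23)), (array([250.8, 215.6]), np.int32(13))]
```

View pics/t10.png

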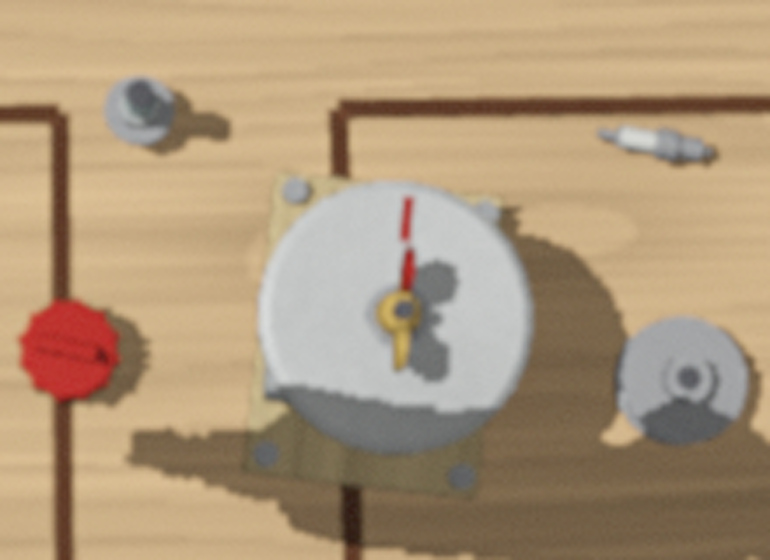

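The red wing (crop (408,270)) lines up with the red stripe (crop (407,218)): -8.5° against about -8°. The bystanders are undisturbed and the hand is clear, so I'm handing in.

```bash
python3 -c "
from station import ctrl
print(ctrl.close_job())"
```

```text
the job is handed in; nothing more can be done
None
```

The wing nut is home against its stop with the red wing along the stripe (within about 1°), turned in four separate one-wing strokes of about 87°, 86°, 80° and 23°; the bystanders weren't touched, the hand is clear, and the job was handed in at about 15.5 s.

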